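# Shut the dish incubator and lock its quarter-turn stud

## Task

Swing the bench incubator's lid down shut, then lock it with the winged quarter-turn stud on the lid's front edge: press lightly and turn clockwise until the stud drops into its hidden slot, push it home, turn it a further ninety degrees clockwise and let go, so that it clicks up into its notch and keeps the lid shut. Do not disturb the dishes and the other things on the bench.

Things in the scene. Friction and masses are not known exactly. Their poses are not given: they have to be found in the camera images.
- case: grey bench incubator, fixed to the bench, 240 (x) by 300 (y) by 110 mm high; origin at the centre of its underside, z up, -x its front (robot side). The lid covers y from -70 to 150 mm; the strip at y -150 to -75 mm is a control deck, also 110 mm high, with a small dish on it. In the front ledge, under the stud, a rubber seal hides the keeper.
- lid_hinge (a point): middle of the lid's hinge line, at the far side of the case: case frame (115, 40, 110) mm; the line runs along the case's y; the point's axes turn with the lid. The lid's underside passes through the line.
- lid (a joint): lid angle, rad: 0 shut, larger is more open (starts 0.5 to 0.95); opening, the front edge (robot side) rises and goes back towards the hinge. Stiff hinge: the lid stays where it is left, and takes 1 to 4 N at the front edge to close.
- lid_front (a point): middle of the lid's front edge on its upper face, 235 mm from the hinge line; axes of the lid (z out of its upper face). The lid is a white plate 235 mm from hinge to front edge, 220 mm wide, 12 mm thick, with a thin window in the middle (to 150 mm from the hinge, 80 mm to either side); the rest is solid and may be pushed on.
- wing_grip (a point): centre of the stud's black wing, a bar 40 long, 10 thick, 24 mm high, to be pinched across its thickness; x along the bar, z along the stud out of the lid. On the lid's middle line, 195 mm from the hinge line; with the stud out it is 34 mm above the lid's upper face. Just under the wing (top 12 mm below the point) a steel flange 38 mm across, 4 thick, for fingertips to push on.
- plunger (a joint): how far the stud is pressed into the lid, m: 0 out, 0.015 bottom stop; spring 2.6 N at 0, 8.6 N at 0.015. A 28 mm cross pin, in line with the wing, is blocked by the keeper at 0.001 unless within about 6 deg of its slot. Past 0.012 it turns freely; let go there it comes back to 0.012 (off slot and notch), to 0.009 in the notch (90 deg past the slot, within 8 deg: locked), or right out in the slot.
- wing (a joint): turn of the stud, rad, growing clockwise from above (starts -0.3 to 0.25; at 0 the bar lies along the case's x); stops at -0.5 and 3.2. The keeper's slot is met somewhere between 0.5 and 1.2, differently each time and out of sight: it must be felt. Friction keeps the turn where it is left, so the wing may be let go and gripped again.
- small_dish: small lidded dish, 58 mm across, 15 mm high, standing on the control deck; origin under its centre; leave alone
- dish_stack: stack of dishes, 90 mm across, 75 mm high, standing at the left of the case; origin under its centre; leave alone
- calculator: pocket calculator 150 by 100 by 18 mm in front of the case; origin under its centre; leave alone
- notepad: pad of notes 76 by 76 by 20 mm; origin under its centre; leave alone
- reagent: amber bottle 66 mm across, 150 mm high; origin under its centre; leave alone
- tube_rack: white rack 110 by 60 mm with capped tubes, 95 mm high; origin under its centre; leave alone

How it is judged:
On the way, in this order (a step that is already met when the one before it is completed fails the run):
1. the lid is swung shut (value of joint lid below 0.03 rad), for 0.1 s.
2. with the lid shut, the stud is pushed through its slot (value of joint lid below 0.03 rad and value of joint plunger above 0.0105 m), for 0.05 s.
At the end, for the whole second after the job is handed in: The lid is shut (within 0.02 rad) and the stud, let go and at rest, is caught in its notch: pressed in by 7.5 to 10.5 mm (9 mm nominal), its turn beyond 1.75 rad (value of joint lid below 0.02 rad and value of joint plunger between 0.0075 and 0.0105 m and value of joint wing above 1.75 rad and velocity of joint lid below 0.05 rad/s and velocity of joint plunger below 0.01 m/s); the robot touches nothing.
It fails at once if a bystander on or around the case (small dish, dish stack, calculator, notepad, bottle, tube rack) is moved by more than 30 mm (distance of any of small_dish, dish_stack, calculator, notepad, reagent, tube_rack from where it was at the start of the episode above 0.03 m).
It also fails if it takes over 61 s, if anything falls off the work surface, if the arm or the gripper's body presses on something with over 40 N, if the wrist force passes 120 N, or if a joint passes its speed limit or range.

## Robot

A 6-joint arm with a two-finger parallel gripper is mounted at the origin on the work surface. World frame = base frame: x ahead of the robot, y to its left, z up, the work surface at z = 0. Lengths are in m, angles in rad, forces in N, time in s.
With the tool pointing down it reaches from about 0.425 to 0.95 m from the base axis. Payload 3.5 kg.
Tool frame: the origin (TCP) lies midway between the tips of the shut fingers; the grasp point (between the pads) lies 19 mm behind it (ctrl.pinch_z is the distance from the TCP to the grasp point, in m); z points along the fingers, y is the line along which they close (so a half turn about z gives the same grasp; the last joint's range is limited). The gripper opens to 85 mm and grips with 20 to 120 N. Pads are 22 mm wide; open, the fingers measure 114 mm over their backs; the gripper's body (76 mm by 85 mm) begins 54 mm behind the grasp point. The pads swing forward as they close: fully open they stand 13 mm farther back than shut.
Start: joints at [-0.15, 0.286, 1.577, -0, 1.279, -0.15], TCP at [0.675, 0, 0.21] pointing down, gripper open.
Joint ranges: [-2.77, 2.77], [-0.9, 2.22], [0.21, 2.48], [-1.53, 4.67], [0.24, 2.81], [-2.84, 2.84]. Speed limits (rad/s): [2.79, 2.79, 3.14, 3.14, 3.14, 3.14].

## Interface

Orientations are given as a unit quaternion [x, y, z, w].
In Python, from plant import get_state, viewer, sign_off, ctrl gives the robot as it stands. The module is installed in compiled form; this text tells all that it offers.
- The arm moves only by the shell command python3 -m handwheel 'ROWS' [FORCE]. ROWS is JSON, a list that holds one entry, the list of rows, each a list of 5 numbers: the finger opening in m, from 0 to 0.0854, then the shift along the tool's x, y, z in m, then the turn about the tool's z in degrees. In form: [[[claw, x, y, z, spin], ...]]. A call has 1 to 12 rows; each row shifts and turns the commanded pose from where the row before left it, along the tool's axes as they then stand; what a row does not reach is not made up. A row lasts 1/12 s, in which the tool goes at most 41.7 mm and 7.16 degrees, less where a joint would pass 70% of its speed; a pose out of reach is approached as far as the arm can. A call is refused whole if a number of a shift passes 0.0417 or a number of a turn 7.16, either way. A call with a gripper value outside its range is refused whole. The fingers move at their own pace and stop on an object; FORCE is the grip in N (left out, the last holds). Time passes only in rows, so rows that do not move let the fingers close. It gives the time, the measured TCP pose, the force, the opening and the grip force at its end, in the units of the state.
- get_state(): the state, without advancing time (a new reading comes with each control period).
- viewer.read_camera(name): name is "scene" or "side" or "wrist"; returns the picture (480x640x3 uint8, blue, green, red); there is no depth.
- viewer.camera_params(name): a dict with "fov_y" (degrees; the focal length in pixels is half the picture's height over the tangent of half this angle, whatever the lens; pixels are square), "cx", "cy" (the principal point, pixels), "xyz" and "attitude" of the camera in the world; the wrist camera has in their place "hand_eye" (4x4, takes a point from camera to tool coordinates, whose origin is the TCP and whose axes are the flange's). Camera axes: x right, y up, looking along -z (the intrinsics and any distortion apply to the point x, -y, -z); pixel columns grow to the right and rows downward; lengths in m; the calibration is good to about 2 mm. A picture is of the moment at which its call begins: read the wrist's pose just before it. camera_params takes no time and is no camera call.
- sign_off(): hands the job in; it is judged then, once.
Trained networks look in the newest picture that a camera, given by its name, has taken for a name from the list of things; names that differ only in an ending like _2 or _b are one class to them, and where a whole thing is asked for, a point or a joint stands for the part that bears it (a point fixed in the world has none). Each returns a list of dicts, best first, with "confidence" (0 to 1); they miss things now and then, are a little off and sometimes report something else, mostly with a low value. They report only what shows in the picture. A call takes as long as a camera call.
- viewer.look_for(camera, name): "extent" ([left, top, width, height] as shares, 0 to 1, of the picture: columns of its width, rows of its height, round what is visible of it).
- viewer.outline_of(camera, name): "mask" (480x640 bool, what is visible of it) and "extent" ([left, top, width, height] as shares, 0 to 1, of the picture: columns of its width, rows of its height, round what is visible of it).
- viewer.pinpoint(camera, name): "xy" ([column, row] as shares, 0 to 1, of the picture: columns of its width, rows of its height: a listed point, or the origin of a listed thing).
The state is a dict: "time": time; "qpos": joint angles; "dq": joint speeds; "joint_efforts": joint torques, N m; "eef_pos": TCP position; "tcp_rot": TCP orientation; "contact_force": force on the tool from outside, world axes, zero at the start; "wrist_torque": the same for the moment, N m; "opening": opening from 0.0 (shut) to 1.0 (fully open); "finger_force": force on a finger pad.
Only numpy, scipy, OpenCV 4.12 (cv2) and the standard library are available. Lean on these libraries where they do the work, as an engineer would, in place of code of your own. Each camera call takes 0.05 s, during which the arm holds its last target. There are 200 camera calls.

## Working session

There is one attempt and no reset: what is moved stays moved. The work goes in short steps, Python scripts to look and compute and a shell command to move; the robot and the scene stay as the last step left them, time stands still between calls to the robot, and variables do not carry over. Pictures are saved under pics/ and viewed, at most 10 in all, crops included, and the job is handed in when it is done.

```bash
mkdir -p pics; cat > h.py <<'E'
import numpy as np, cv2
from scipy.spatial.transform import Rotation as R
from scipy.optimize import least_squares
from plant import get_state, viewer, sign_off, ctrl
def cam(n,s=None):
    p=viewer.camera_params(n); f=240/np.tan(np.radians(p['fov_y'])/2)
    if 'hand_eye' in p:
        s=s or get_state(); T=np.eye(4);T[:3,:3]=R.from_quat(s['tcp_rot']).as_matrix();T[:3,3]=s['eef_pos'];T=T@np.array(p['hand_eye'])
        return f,p['cx'],p['cy'],T[:3,3],T[:3,:3]
    a=np.array(p['attitude']); M=a if a.shape==(3,3) else R.from_quat(a).as_matrix()
    return f,p['cx'],p['cy'],np.array(p['xyz']),M
def proj(c,X):
    f,cx,cy,t,M=c; q=(np.atleast_2d(X)-t)@M
    return np.c_[cx-f*q[:,0]/q[:,2], cy+f*q[:,1]/q[:,2]]
def ray(c,uv):
    f,cx,cy,t,M=c; d=M@np.array([(uv[0]-cx)/f,-(uv[1]-cy)/f,-1]); return t,d/np.linalg.norm(d)
def tri(obs):
    A=np.zeros((3,3));b=np.zeros(3)
    for c,uv in obs:
        t,d=ray(c,uv);P=np.eye(3)-np.outer(d,d);A+=P;b+=P@t
    return np.linalg.solve(A,b)
E
python3 - <<'E'
from h import *
s=get_state();print(s)
for n in ['scene','side','wrist']:
    print(n,viewer.camera_params(n))
    im=viewer.read_camera(n);cv2.imwrite(f'pics/{n}0.png',im)
    for k in ['case','lid_hinge','lid_front','wing_grip','small_dish','dish_stack','calculator','notepad','reagent','tube_rack']:
        r=viewer.pinpoint(n,k)
        print(k,[(np.round(np.array(a['xy'])*[640,480],1),round(a['confidence'],2)) for a in r[:2]])
a=np.hstack([cv2.imread(f'pics/{n}0.png') for n in ['scene','side']])
cv2.imwrite('pics/both.png',cv2.resize(a,(800,300),interpolation=cv2.INTER_AREA))
E
```

```text
{'time': 0.0, 'qpos': array([-1.49966871e-01,  2.87220253e-01,  1.57816205e+00,  2.71200169e-05,
        1.27855694e+00, -1.50031098e-01]), 'dq': array([ 0.00238391, -0.00084153,  0.00066102, -0.00068184, -0.00117987,
        0.00080507]), 'joint_efforts': array([-1.79628755e-04, -4.05981302e+01, -2.92628127e+01, -1.54224781e-04,
        5.81841552e-03,  3.74769741e-06]), 'eef_pos': array([6.74310726e-01, 1.63217825e-04, 2.08418908e-01]), 'tcp_rot': array([ 7.07086360e-01,  7.07126229e-01, -6.85902979e-04, -9.52013843e-04]), 'contact_force': array([ 1.08130477, -0.70516068,  0.46997101]), 'wrist_torque': array([ 0.01583174, -0.02456239, -0.02222723]), 'finger_force': 0.0, 'opening': 0.998148876267749}
scene {'fov_y': 48.66570319315545, 'cx': 314.3823069034948, 'cy': 247.48371618867816, 'xyz': array([ 0.91713276, -0.55448908,  1.10513329]), 'attitude': array([0.29785037, 0.09311985, 0.25777044, 0.91442236])}
case [(array([321. , 347.9]), 0.56)]
lid_hinge [(array([329.3, 268.9]), 0.61), (array([378.5, 343.9]), 0.6)]
lid_front [(array([307.2, 254.4]), 0.88), (array([322. , 348.9]), 0.46
[... 809 characters left out ...]
.6]), 0.87)]
tube_rack [(array([292.9, 159.5]), 0.55)]
wrist {'fov_y': 64.56675568912749, 'cx': 320.9815137016976, 'cy': 240.80987276286, 'hand_eye': array([[-5.23403348e-04,  9.59092944e-01,  2.83090890e-01,
         7.09591062e-02],
       [ 9.99999863e-01,  4.92974745e-04,  1.78722377e-04,
        -7.52584326e-04],
       [ 3.18547121e-05,  2.83090944e-01, -9.59093070e-01,
        -1.64518543e-01],
       [ 0.00000000e+00,  0.00000000e+00,  0.00000000e+00,
         1.00000000e+00]])}
case []
lid_hinge []
lid_front []
wing_grip [(array([425., 339.]), 0.54)]
small_dish []
dish_stack [(array([293.5,  60.6]), 0.71)]
calculator []
notepad []
reagent [(array([296. ,  63.2]), 0.18)]
tube_rack []
```

View pics/scene0.png

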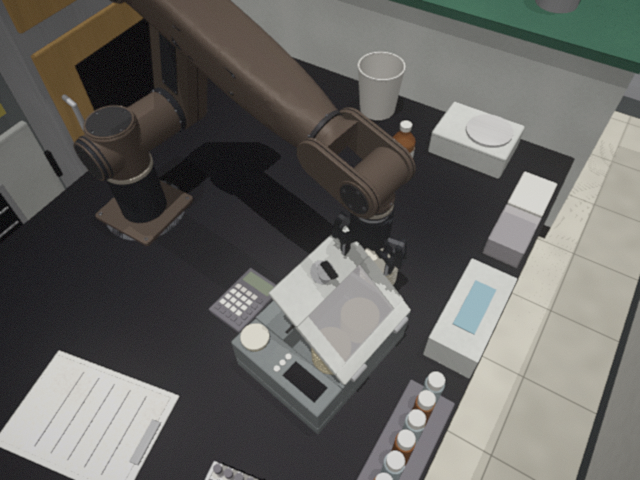

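View pics/side0.png

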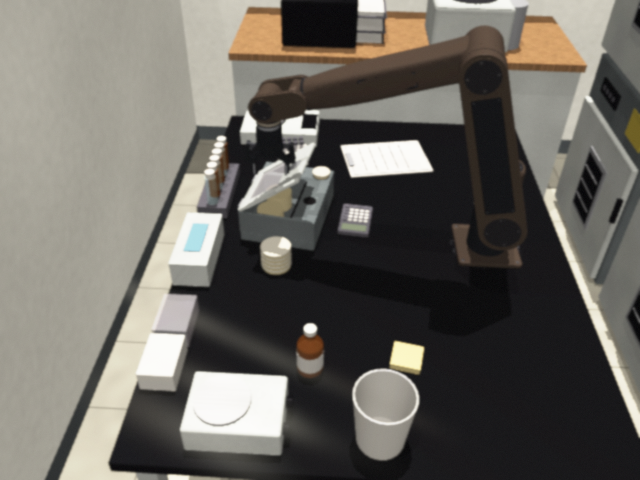

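The scene picture shows the open lid with corners near (271,290), (322,236), (409,308), (345,378), the black wing at (328,270), and the deck's front corner at (234,347). The side view shows the lid's front edge at about (309,157). I'll fit the case pose and lid angle to these.

```bash
cat > fit.py <<'E'
from h import *
def lidpt(p,l): # lid coords mm: a dist from hinge toward front, b along y, c up
    x,y,yaw,th=p; a,b,c=np.array(l)/1000.
    X=np.array([.115-a*np.cos(th)-c*np.sin(th)*-1*-1*-1*-1 if 0 else .115-a*np.cos(th)+c*np.sin(th), .04+b, .11+a*np.sin(th)+c*np.cos(th)])
    return casept(p,X*1000)
def casept(p,X):
    x,y,yaw=p[:3]; X=np.array(X)/1000.
    return np.array([x+np.cos(yaw)*X[0]-np.sin(yaw)*X[1], y+np.sin(yaw)*X[0]+np.cos(yaw)*X[1], X[2]])
E
python3 - <<'E'
from fit import *
sc,si=cam('scene'),cam('side')
obs=[(sc,'l',(235,0,12),(307.2,254.4)),(si,'l',(235,0,12),(309,157)),(sc,'l',(195,0,46),(330,269.7)),
(sc,'l',(235,-110,12),(271,290)),(sc,'l',(235,110,12),(322,236)),(sc,'l',(0,-110,12),(345,378)),(sc,'l',(0,110,12),(409,308)),
(sc,'c',(-120,-150,110),(234,347)),(si,'l',(0,0,0),(251.9,190.4)),(si,'c',(0,0,0),(288,214))]
def res(p): return np.concatenate([proj(c,(lidpt if k=='l' else casept)(p,l))[0]-uv for c,k,l,uv in obs])
best=min((least_squares(res,[.72,-.05,y0,.7],loss='soft_l1',f_scale=3) for y0 in (-.5,0,.5)),key=lambda r:r.cost)
p=best.x;print(p,best.cost);print(np.round(res(p).reshape(-1,2),1));np.save('p.npy',p)
im=cv2.imread('pics/scene0.png');M=4;x0,y0=200,210
z=cv2.resize(im[y0:y0+150,x0+10:x0+210],None,fx=M,fy=M,interpolation=cv2.INTER_CUBIC)
for k,ls in (('l',[(235,-110,12),(235,110,12),(0,110,12),(0,-110,12),(195,0,46),(235,0,12)]),('c',[(-120,-150,110),(120,-150,110),(-120,-75,110),(-120,-150,0)])):
    for l in ls:
        u=proj(sc,(lidpt if k=='l' else casept)(p,l))[0]; cv2.circle(z,tuple(int(v) for v in ((u-[x0+10,y0])*M)),4,(0,0,255),1)
cv2.imwrite('pics/z1.png',z)
print('wing',lidpt(p,(195,0,46)),'front',lidpt(p,(235,0,12)))
print('wing shut',lidpt([*p[:3],0],(195,0,46)))
for n in ['dish_stack']:
    print(n,tri([(sc,(377.5,277.3)),(si,(273.9,262.4))]))
E
```

```text
[ 0.63481162 -0.10804431 -0.11941806  0.65526375] 132.96337433675015
[[ -0.8   1.7]
 [ -3.6   1.4]
 [ -2.3  -0.5]
 [ -2.1   4.3]
 [ 18.4 -14.5]
 [  2.2   5.7]
 [ -0.1  -2.1]
 [ -4.9  -2.1]
 [ -1.2   2.6]
 [  1.    2.7]]
wing [ 0.62807742 -0.06694936  0.26529965] front [ 0.57601683 -0.06070266  0.26271622]
wing shut [ 0.56014675 -0.05879843  0.156     ]
dish_stack [0.65726509 0.12723307 0.00486717]
```

View pics/z1.png

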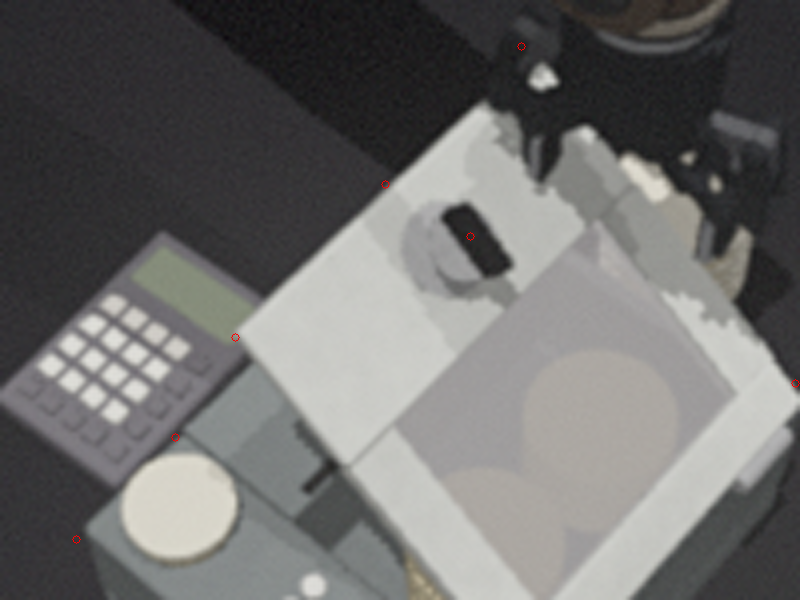

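```bash
cat > /tmp/a.py <<'E'
from fit import *
sc,si=cam('scene'),cam('side')
obs=[(si,'l',(235,0,12),(309,157)),(sc,'l',(195,0,46),(329.3,270)),
(sc,'l',(235,-110,12),(270,293)),(sc,'l',(0,-110,12),(345,378)),(sc,'l',(0,110,12),(409,310)),
(sc,'c',(-120,-150,110),(231.3,342)),(sc,'c',(-120,-75,110),(255,317)),(si,'l',(0,0,0),(251.9,190.4)),(si,'c',(0,0,0),(288,214))]
def res(p):
    r=[proj(c,(lidpt if k=='l' else casept)(p,l))[0]-uv for c,k,l,uv in obs]
    a,b=(proj(sc,lidpt(p,(235,s,12)))[0] for s in(-110,110)); d=(b-a)/np.linalg.norm(b-a); q=np.array([331.2,236.2])-a
    return np.concatenate(r+[[d[0]*q[1]-d[1]*q[0]]])
best=least_squares(res,[.63,-.1,-.1,.65],loss='soft_l1',f_scale=2)
p=best.x;print(p,best.cost);print(np.round(res(p)[:-1].reshape(-1,2),1),res(p)[-1]);np.save('p.npy',p)
print('wing',lidpt(p,(195,0,46)),'front',lidpt(p,(235,0,12)))
print('wing shut',lidpt([*p[:3],0],(195,0,46)))
print('corner L',lidpt(p,(235,110,12)),lidpt(p,(120,110,12)))
E
python3 /tmp/a.py; python3 -c "
import cv2;cv2.imwrite('pics/s0c.png',cv2.resize(cv2.imread('pics/side0.png')[120:270,220:420],None,fx=4,fy=4,interpolation=2))"
```

```text
[ 0.63544751 -0.1081705  -0.15860032  0.6664848 ] 27.336761801263737
[[-5.1  1.1]
 [ 0.1 -0.3]
 [-0.4 -0.3]
 [-0.1  6.9]
 [ 1.3 -0.8]
 [-2.3 -0.2]
 [-0.5  0.4]
 [-1.4  1.7]
 [ 0.8  2.7]] 1.1851502210820613
wing [ 0.63205685 -0.06711978  0.26671023] front [ 0.58025555 -0.05883449  0.26471531]
wing shut [ 0.56276902 -0.05603763  0.156     ]
corner L [0.59762854 0.04978494 0.26471531] [0.68688405 0.03550908 0.19361922]
```

View pics/s0c.png

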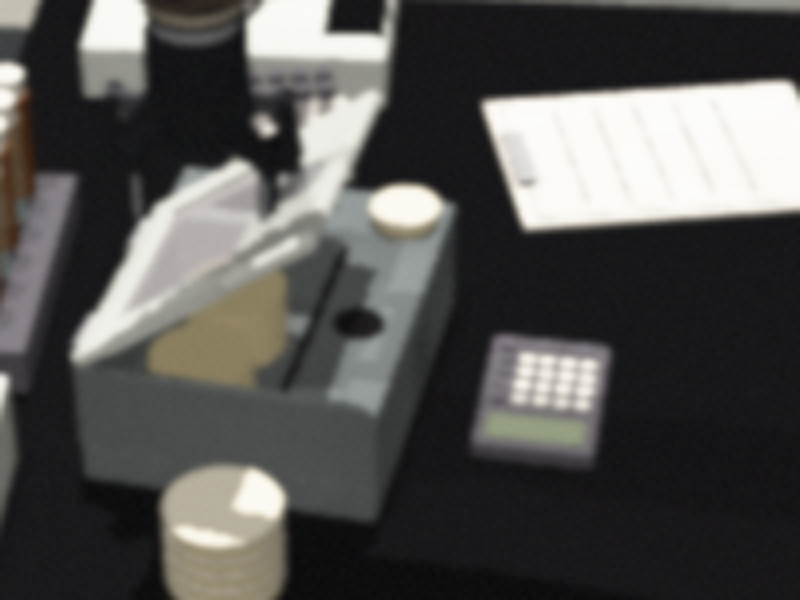

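View pics/wrist0.png

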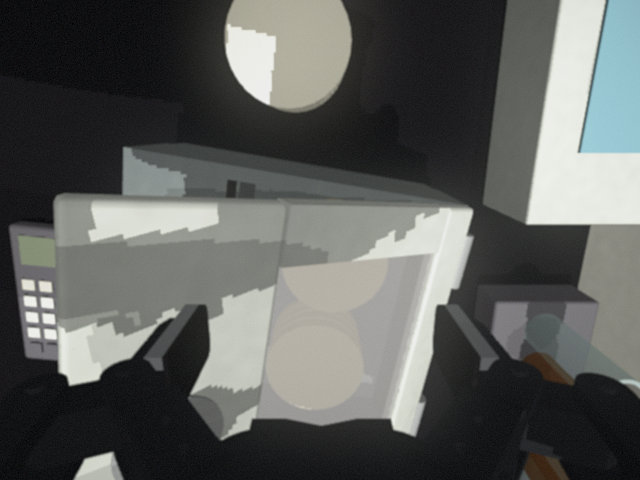

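```bash
sed -i "s/^obs=\[/w=cam('wrist')\nobs=[(w,'l',(235,110,12),(58,198)),(w,'l',(0,110,12),(472,210)),(si,'c',(-120,150,0),(313.7,250)),(si,'c',(-120,150,110),(313.7,222.5)),(si,'c',(120,150,0),(241,240)),(si,'c',(120,150,110),(239,210)),(si,'c',(-120,-150,110),(333.7,172)),/; s/(si,'l',(235,0,12),(309,157)),//; s/(sc,'l',(0,-110,12),(345,378)),//" /tmp/a.py; python3 /tmp/a.py
```

```text
[ 0.63434223 -0.10836376 -0.16931896  0.64207704] 26.07543951780945
[[ 0.1  0.9]
 [ 4.3 -1.7]
 [-0.   0.8]
 [ 0.2  0.7]
 [-0.4 -0.9]
 [-0.8  1.7]
 [ 0.5 -2. ]
 [-1.7 -0.6]
 [-2.2 -0.8]
 [ 0.9 -0.3]
 [-2.9 -1.3]
 [-0.8 -0.4]
 [-1.1  1.4]
 [ 1.1  2.7]] 1.8464707700546654
wing [ 0.62765853 -0.06664084  0.26361699] front [ 0.57601241 -0.05781164  0.26034238]
wing shut [ 0.56222669 -0.05545489  0.156     ]
corner L [0.59454863 0.05061534 0.26034238] [0.68532977 0.03509578 0.19147346]
```

```bash
python3 -m handwheel '[[[0.03,0,0,-0.04,0],[0,0,0,-0.03,0],[0,-0.003,-0.037,0,0],[0,-0.003,-0.037,0,0],[0,0,0,0,-6.7],[0,0,0,0,-6.7],[0,0,0,0,-6.7],[0,0,0,0,-6.7],[0,0,0,0,-6.7],[0,0,0,0,-6.7],[0,0,0,0,-6.7],[0,0,0,0,-6.7]]]' 40; python3 -m handwheel '[[[0,0,0,0,-6.7],[0,0,0,0,-6.7],[0,0,0,0,-6.7],[0,0,0,0,-6.7],[0,0,0,0,0]]]'
python3 - <<'E'
from h import *
s=get_state();w=cam('wrist',s);im=viewer.read_camera('wrist');cv2.imwrite('pics/w1.png',im)
for k in ['lid_front','wing_grip']:print(k,[(np.array(a['xy'])*[640,480],a['confidence']) for a in viewer.pinpoint('wrist',k)])
from fit import *
p=np.load('p.npy');print(proj(w,[lidpt(p,(235,0,12)),lidpt(p,(195,0,46))]),s['qpos'],s['eef_pos'])
E
```

```text
time: 2.65
eef_pos: [0.601, -0.006, 0.2799]
tcp_rot: [0.31, 0.951, 0.0, 0.0]
contact_force: [0.3, 0.6, -0.4]
opening: 0.003
finger_force: 0.0
time: 3.07
eef_pos: [0.601, -0.006, 0.2799]
tcp_rot: [0.083, 0.997, -0.0, 0.0]
contact_force: [-0.3, 0.0, -0.0]
opening: -0.002
finger_force: 0.0
lid_front [(array([211.712, 244.416]), 0.58), (array([217.728, 337.92 ]), 0.42)]
wing_grip [(array([219.904, 335.28 ]), 0.72)]
[[214.14379998 244.81547849]
 [219.9175503  339.8220559 ]] [-1.78621821e-01  7.86349138e-02  1.68732010e+00 -3.01275807e-05
  1.37552055e+00 -1.58386179e+00] [ 0.60096783 -0.00597919  0.27990166]
```

View pics/w1.png

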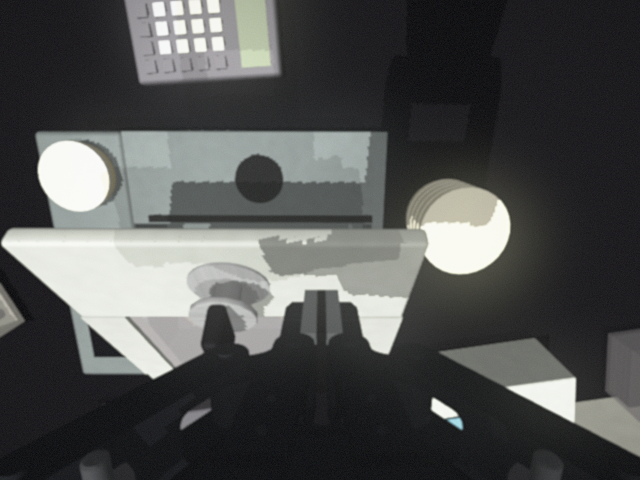

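```bash
python3 -m handwheel '[[[0,0.002,0,0.016,0],[0,0.003,0,0.012,0],[0,0.003,0,0.012,0],[0,0.003,0,0.012,0],[0,0.003,0,0.012,0],[0,0.003,0,0.012,0],[0,0.003,0,0.012,0],[0,0.003,0,0.012,0],[0,0.003,0,0.012,0],[0,0.003,0,0.012,0],[0,0.003,0,0.012,0],[0,0.003,0,0.012,0]]]'; python3 -m handwheel '[[[0,0,0,0.006,0],[0,0,0,0.006,0],[0,0,0,0.002,0],[0,0,0,0,0]]]'
```

```text
time: 4.22
eef_pos: [0.566, -0.0, 0.1304]
tcp_rot: [0.084, 0.996, 0.0, -0.0]
contact_force: [0.6, 0.5, 1.9]
opening: 0.007
finger_force: 0.9
time: 4.55
eef_pos: [0.5664, -0.0001, 0.1171]
tcp_rot: [0.084, 0.996, 0.0, -0.0]
contact_force: [0.2, -0.2, 0.3]
opening: 0.001
finger_force: 0.0
```

```bash
python3 -m handwheel '[[[0,0,0,0.003,0],[0,0,0,0,0]]]'
python3 - <<'E'
from fit import *
s=get_state();w=cam('wrist',s);im=viewer.read_camera('wrist');viewer.read_camera('scene')
p=np.load('p.npy');p[3]=0
for n in ['wrist','scene']:
    for k in ['lid_front','wing_grip']:print(n,k,[(np.array(a['xy'])*[640,480],a['confidence']) for a in viewer.pinpoint(n,k)])
    print(proj(w if n=='wrist' else cam(n),[lidpt(p,(235,0,12)),lidpt(p,(195,0,46)),lidpt([*p[:3],.05],(235,0,12))]))
cv2.imwrite('pics/w2.png',im)
E
```

```text
time: 4.72
eef_pos: [0.5671, -0.0003, 0.115]
tcp_rot: [0.084, 0.996, -0.0, 0.001]
contact_force: [-0.3, 0.2, 0.5]
opening: -0.003
finger_force: 0.0
wrist lid_front [(array([178.112, 229.488]), 0.92)]
wrist wing_grip [(array([158.912, 374.784]), 0.74)]
[[193.71511079 219.21338358]
 [174.20627215 345.95520412]
 [184.38536737 228.19751339]]
scene lid_front [(array([292.928, 272.304]), 0.79), (array([317.824, 144.288]), 0.54)]
scene wing_grip [(array([309.312, 277.68 ]), 0.66)]
[[290.74385236 279.16940755]
 [303.66801364 280.81411186]
 [290.76024405 276.47307497]]
```

View pics/w2.png

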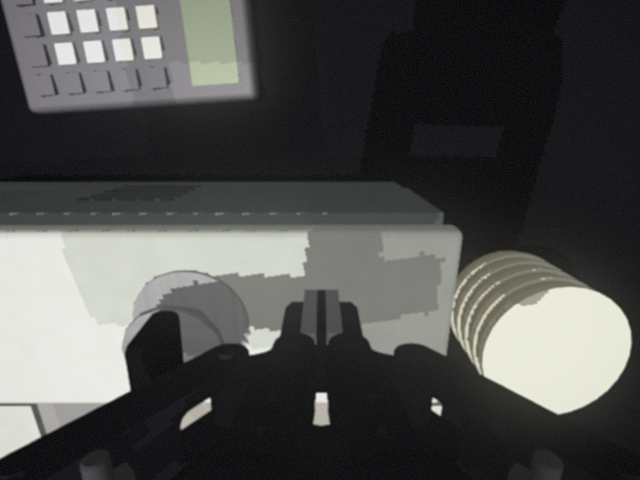

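```bash
python3 - <<'E'
from fit import *
w=cam('wrist');p=np.load('p.npy')
for q in [(-120,150,110),(-120,150,0),(-120,-70,110)]:print(q,proj(w,casept(p,q)))
for t in (0,.03,.06,.09):print(t,[proj(w,lidpt([*p[:3],t],q)).round(0) for q in [(235,110,12),(235,110,0),(235,0,12),(195,0,46)]])
im=cv2.imread('pics/w2.png');s=viewer.read_camera('side');cv2.imwrite('pics/m.png',np.hstack([cv2.resize(im[160:360,80:480],(400,200))[:, :],cv2.resize(s[140:240,220:420],(400,200),interpolation=2)]))
E
```

```text
(-120, 150, 110) [[443.67794928 214.55231329]]
(-120, 150, 0) [[397.37131408 182.09667292]]
(-120, -70, 110) [[-38.83782125 213.86695225]]
0 [array([[452., 221.]]), array([[444., 215.]]), array([[194., 220.]]), array([[174., 347.]])]
0.03 [array([[458., 226.]]), array([[449., 218.]]), array([[188., 225.]]), array([[169., 360.]])]
0.06 [array([[464., 232.]]), array([[454., 223.]]), array([[183., 231.]]), array([[163., 374.]])]
0.09 [array([[471., 239.]]), array([[460., 228.]]), array([[176., 239.]]), array([[156., 389.]])]
```

View pics/m.png

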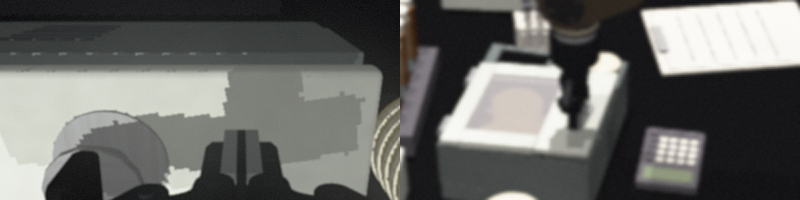

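```bash
python3 -m handwheel '[[[0,0,0,0.003,0],[0,0,0,0.002,0],[0,0,0,0,0],[0,0,0,0,0]]]'
python3 - <<'E'
from fit import *
s=get_state();w=cam('wrist',s);im=viewer.read_camera('wrist');cv2.imwrite('pics/w3.png',im)
print(s['eef_pos'],s['contact_force'],s['wrist_torque'],'tcp px',proj(w,s['eef_pos']))
p=np.load('p.npy')
for k in ['lid_front','wing_grip']:print(k,[(np.array(a['xy'])*[640,480],a['confidence']) for a in viewer.pinpoint('wrist',k)])
for t in (0,.03,.06):print(t,[proj(w,lidpt([*p[:3],t],q)).round(0) for q in [(235,110,12),(235,0,12),(195,0,46)]])
print(im[180:300:4,300,0])
E
```

```text
time: 5.4
eef_pos: [0.5663, -0.0001, 0.1094]
tcp_rot: [0.084, 0.996, 0.0, -0.0]
contact_force: [-0.0, -0.4, -0.5]
opening: -0.001
finger_force: 0.0
[ 5.66314364e-01 -1.05528399e-04  1.09440101e-01] [-0.04140202 -0.36221934 -0.4615907 ] [ 0.01725235  0.00271216 -0.00153152] tcp px [[323.27809299 289.74027036]]
lid_front [(array([180.672, 230.4  ]), 0.97)]
wing_grip [(array([159.68 , 375.696]), 0.83), (array([203.968, 331.392]), 0.35)]
0 [array([[457., 224.]]), array([[190., 224.]]), array([[169., 356.]])]
0.03 [array([[463., 230.]]), array([[184., 230.]]), array([[162., 370.]])]
0.06 [array([[469., 236.]]), array([[177., 236.]]), array([[156., 385.]])]
[ 26  50  59  64  65  64  63  63  65  84  80  88 110 168 195 203 203 203
 202 201 202 202 203 193 123 126 123 124 124 122]
```

```bash
python3 -m handwheel '[[[0,0,0,0.002,0],[0,0,0,0.002,0],[0,0,0,0,0]]]'; python3 -m handwheel '[[[0,0,0,0.002,0],[0,0,0,0,0]]]'
python3 - <<'E'
from fit import *
s=get_state();w=cam('wrist',s);im=viewer.read_camera('wrist');cv2.imwrite('pics/w4.png',im)
viewer.read_camera('scene');viewer.read_camera('side')
print(s['eef_pos'],s['contact_force'])
p=np.load('p.npy')
for n in ['wrist','scene','side']:
  for k in ['lid_front','wing_grip']:print(n,k,[(np.array(a['xy'])*[640,480],a['confidence']) for a in viewer.pinpoint(n,k)[:1]])
  for t in (0,.03,.06):print(t,[proj(w if n=='wrist' else cam(n),lidpt([*p[:3],t],q)).round(0) for q in [(235,0,12),(195,0,46)]])
E
```

```text
time: 5.8
eef_pos: [0.5663, -0.0001, 0.1055]
tcp_rot: [0.084, 0.996, 0.0, -0.0]
contact_force: [-0.8, -0.4, -0.2]
opening: -0.001
finger_force: 0.1
time: 5.97
eef_pos: [0.5665, -0.0001, 0.1035]
tcp_rot: [0.084, 0.996, 0.0, 0.0]
contact_force: [0.4, -0.4, 0.6]
opening: -0.001
finger_force: 0.1
[ 5.66483899e-01 -1.27291476e-04  1.03532743e-01] [ 0.4096682  -0.43290767  0.59780205]
wrist lid_front [(array([181.824, 227.712]), 0.64)]
wrist wing_grip [(array([158.08 , 370.176]), 0.76)]
0 [array([[184., 227.]]), array([[162., 366.]])]
0.03 [array([[178., 233.]]), array([[155., 380.]])]
0.06 [array([[171., 240.]]), array([[148., 397.]])]
scene lid_front [(array([290.368, 278.88 ]), 0.66)]
scene wing_grip [(array([304.384, 280.416]), 0.62)]
0 [array([[291., 279.]]), array([[304., 281.]])]
0.03 [array([[291., 278.]]), array([[304., 280.]])]
0.06 [array([[291., 276.]]), array([[305., 279.]])]
side lid_front [(array([321.216, 198.096]), 0.66)]
side wing_grip [(array([307.904, 188.112]), 0.53)]
0 [array([[322., 199.]]), array([[310., 189.]])]
0.03 [array([[322., 197.]]), array([[309., 187.]])]
0.06 [array([[322., 195.]]), array([[309., 185.]])]
```

```bash
python3 -c "
from plant import ctrl;print(ctrl.pinch_z,[a for a in dir(ctrl) if a[0]!='_'])"; python3 -m handwheel '[[[0,0,0,0.002,0],[0,0,0,0,0]]]'; python3 -m handwheel '[[[0,0,0,0.002,0],[0,0,0,0,0]]]'
```

```text
0.0187 ['Unreachable', 'pinch_z']
time: 6.58
eef_pos: [0.5666, -0.0001, 0.1018]
tcp_rot: [0.084, 0.996, 0.0, 0.0]
contact_force: [-0.3, -0.3, 1.3]
opening: -0.0
finger_force: 0.1
time: 6.75
eef_pos: [0.5667, -0.0002, 0.1006]
tcp_rot: [0.084, 0.996, -0.0, 0.0]
contact_force: [-0.7, -0.4, 4.2]
opening: -0.0
finger_force: 2.2
```

View pics/w4.png

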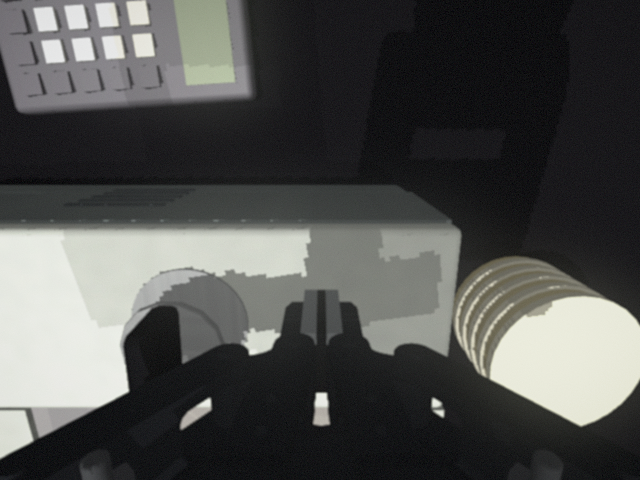

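```bash
python3 -m handwheel '[[[0,0,0,-0.03,0],[0.03,0,0,-0.04,0],[0.05,0,0,-0.03,0],[0.05,-0.002,-0.028,0,0],[0.05,-0.0025,-0.0275,0,0],[0.05,0,0,0,0],[0.05,0,0,0,0]]]' 40
python3 - <<'E'
from fit import *
s=get_state();w=cam('wrist',s);im=viewer.read_camera('wrist');cv2.imwrite('pics/w5.png',im)
print(s['eef_pos'],s['opening'],s['contact_force'])
p=np.load('p.npy');p[3]=0;print(proj(w,[lidpt(p,(195,0,58)),lidpt(p,(235,0,12)),lidpt(p,(195,0,12))]))
for k in ['lid_front','wing_grip']:print(k,[(np.array(a['xy'])*[640,480],a['confidence']) for a in viewer.pinpoint('wrist',k)[:1]])
E
```

```text
time: 7.33
eef_pos: [0.5614, -0.0565, 0.1995]
tcp_rot: [0.085, 0.996, 0.0, -0.0]
contact_force: [-0.2, 0.9, -0.2]
opening: 0.585
finger_force: 0.0
[ 0.56144253 -0.0564859   0.19947389] 0.585307673965033 [-0.19219462  0.92032393 -0.18595885]
[[325.07898064 267.49698018]
 [324.50303501 183.08150735]
 [324.41220868 243.34088972]]
lid_front []
wing_grip []
```

View pics/w5.png

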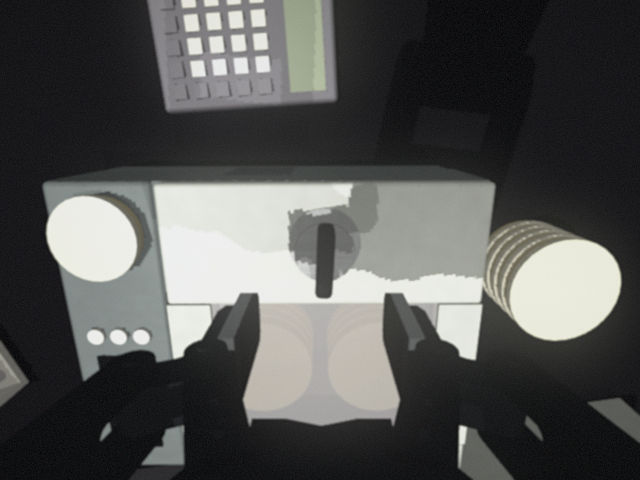

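```bash
python3 -m handwheel '[[[0.026,0.0015,0.001,0.025,0],[0.026,0,0,0.02,0],[0.026,0,0,0.01,0],[0.026,0,0,0.008,0],[0.026,0,0,0.004,0],[0.026,0,0,0,0]]]' 30;  python3 - <<'E'
from fit import *
im=cv2.imread('pics/w5.png')[215:302,300:352];m=(cv2.cvtColor(im,6)<45).astype(np.uint8)
c=max(cv2.findContours(m,0,2)[0],key=cv2.contourArea);print(cv2.minAreaRect(c),cv2.boundingRect(c))
E
```

```text
time: 7.98
eef_pos: [0.5601, -0.054, 0.1321]
tcp_rot: [0.083, 0.997, 0.0, -0.001]
contact_force: [-0.2, 0.3, 1.1]
opening: 0.302
finger_force: 0.0Traceback (most recent call last):
  File "<stdin>", line 3, in <module>
ValueError: max() iterable argument is empty
```

```bash
python3 -m handwheel '[[[0.026,0,0,0.003,0],[0.026,0,0,0,0]]]';  python3 -m handwheel '[[[0.026,0,0,0.002,0],[0.026,0,0,0,0]]]'; python3 -m handwheel '[[[0.026,0,0,0.002,0],[0.026,0,0,0,0]]]'; python3 - <<'E'
from fit import *
im=cv2.imread('pics/w5.png')[215:302,300:352];m=(im[...,1]<60).astype(np.uint8);print(im[...,1].min())
c=max(cv2.findContours(m,0,2)[0],key=cv2.contourArea);print(cv2.minAreaRect(c),cv2.boundingRect(c))
E
```

```text
time: 8.15
eef_pos: [0.5609, -0.0545, 0.1305]
tcp_rot: [0.084, 0.996, -0.0, 0.001]
contact_force: [0.5, -0.8, 0.1]
opening: 0.305
finger_force: 0.0
time: 8.32
eef_pos: [0.5606, -0.0545, 0.1282]
tcp_rot: [0.084, 0.996, -0.0, 0.0]
contact_force: [-0.4, 0.6, 0.4]
opening: 0.306
finger_force: 0.0
time: 8.48
eef_pos: [0.5603, -0.0544, 0.1257]
tcp_rot: [0.084, 0.996, 0.0, -0.0]
contact_force: [-0.8, -0.4, -0.1]
opening: 0.306
finger_force: 0.0
55
((29.0, 15.5), (15.205260276794434, 7.602630615234375), 63.43495178222656) (23, 10, 11, 14)
```

```bash
for i in 1 2 ; do :; done; python3 -m handwheel '[[[0.026,0,0,0.003,0],[0.026,0,0,0,0]]]' | grep -E 'eef|contact';  python3 -m handwheel '[[[0.026,0,0,0.002,0],[0.026,0,0,0,0]]]'| grep -E 'eef|contact'; python3 -m handwheel '[[[0.026,0,0,0.002,0],[0.026,0,0,0,0]]]'| grep -E 'eef|contact'
```

```text
eef_pos: [0.5603, -0.0544, 0.1225]
contact_force: [-0.5, 0.2, -0.5]
eef_pos: [0.5604, -0.0544, 0.1214]
contact_force: [-1.2, 1.1, 3.4]
eef_pos: [0.5606, -0.0544, 0.1211]
contact_force: [-5.6, 0.5, 9.6]
```

```bash
python3 -m handwheel '[[[0.026,0,0,-0.005,0],[0,0,0,0,0],[0,0,0,0,0],[0,0,0,0,0],[0,0,0,0,0]]]' 40; python3 -c "
from plant import get_state;print(get_state()['qpos'])"
```

```text
time: 9.4
eef_pos: [0.5608, -0.0544, 0.1239]
tcp_rot: [0.084, 0.996, -0.0, 0.001]
contact_force: [0.8, -0.5, 0.8]
opening: 0.107
finger_force: 42.0
[-2.76904160e-01  1.29011929e-01  1.92632574e+00  2.32443965e-04
  1.08508629e+00 -1.68017733e+00]
```

```bash
python3 -m handwheel '[[[0,0,0,0.002,0],[0,0,0,0.001,0],[0,0,0,0,0]]]'| grep -E 'eef|contact'; python3 -m handwheel '[[[0,0,0,0.001,0],[0,0,0,0,0]]]'| grep -E 'eef|contact'
```

```text
eef_pos: [0.5609, -0.0545, 0.1232]
contact_force: [-4.2, 1.2, 11.3]
eef_pos: [0.561, -0.0545, 0.1231]
contact_force: [-5.8, 0.5, 14.7]
```

```bash
python3 -m handwheel '[[[0,0,0,-0.002,0],[0,0,0,0,5],[0,0,0,0,5],[0,0,0,0,5],[0,0,0,0,5]]]'| grep -E 'eef|contact|rot|op'; for i in 1; do python3 -c "
from plant import get_state;s=get_state();print(s['wrist_torque'],s['qpos'][5])"; done;  python3 -m handwheel '[[[0,0,0,0,4],[0,0,0,0,4],[0,0,0,0,0]]]'| grep -E 'eef|contact|rot'; python3 -c "
from plant import get_state;s=get_state();print(s['wrist_torque'],s['qpos'][5])"
```

```text
eef_pos: [0.5611, -0.0539, 0.1232]
tcp_rot: [0.258, 0.966, 0.001, 0.001]
contact_force: [-0.8, 2.3, 7.2]
opening: 0.105
[0.44123572 0.05875791 0.00910019] -1.326898425148444
eef_pos: [0.5612, -0.0537, 0.1232]
tcp_rot: [0.324, 0.946, 0.001, 0.001]
contact_force: [-1.0, 2.6, 7.2]
[0.4209983  0.09928166 0.00329159] -1.1889900842794063
```

```bash
cat > q.py <<'E'
from plant import get_state
s=get_state();print('%.4f'%s['eef_pos'][2],s['contact_force'].round(1),s['wrist_torque'].round(3),round(s['qpos'][5],3))
E
python3 -m handwheel '[[[0,0,0,0,4],[0,0,0,0,4]]]'>/dev/null;python3 q.py
python3 -m handwheel '[[[0,0,0,0,4],[0,0,0,0,4]]]'>/dev/null;python3 q.py
python3 -m handwheel '[[[0,0,0,0,4],[0,0,0,0,4]]]'>/dev/null;python3 q.py
```

```text
0.1230 [1.2 3.8 4.1] [ 0.534 -0.199  0.048] -1.049
0.1224 [2.8 3.8 2.8] [ 0.557 -0.429 -0.05 ] -0.909
0.1223 [3.  3.4 3. ] [ 0.626 -0.537  0.025] -0.769
```

```bash

python3 -m handwheel '[[[0,0,0,0.001,0],[0,0,0,0,0]]]'>/dev/null;python3 q.py
python3 -m handwheel '[[[0,0,0,0.002,0],[0,0,0,0,0]]]'>/dev/null;python3 q.py
```

```text
0.1212 [4.  4.6 2.5] [ 0.721 -0.636  0.016] -0.774
0.1193 [3.6 5.1 4.7] [ 0.788 -0.592 -0.031] -0.775
```

```bash

python3 -m handwheel '[[[0,0,0,0.002,0],[0,0,0,0.002,0],[0,0,0,0,0]]]'>/dev/null;python3 q.py
python3 -m handwheel '[[[0,0,0,0.002,0],[0,0,0,0.002,0],[0,0,0,0,0]]]'>/dev/null;python3 q.py
python3 -m handwheel '[[[0,0,0,0.002,0],[0,0,0,0.002,0],[0,0,0,0,0]]]'>/dev/null;python3 q.py
```

```text
0.1155 [2.7 4.1 4.6] [ 0.808 -0.476  0.017] -0.775
0.1119 [1.9 5.2 7.4] [ 0.832 -0.335  0.014] -0.775
0.1093 [-0.2  5.2 11.3] [0.908 0.176 0.009] -0.774
```

```bash

python3 -m handwheel '[[[0,0,0,0,7],[0,0,0,0,7],[0,0,0,0,7],[0,0,0,0,7],[0,0,0,0,7],[0,0,0,0,7]]]'>/dev/null;python3 q.py
python3 -m handwheel '[[[0,0,0,0,7],[0,0,0,0,7],[0,0,0,0,7],[0,0,0,0,7],[0,0,0,0,7],[0,0,0,0,7]]]'>/dev/null;python3 q.py
python3 -m handwheel '[[[0,0,0,0,2],[0,0,0,0,0]]]';python3 q.py
```

```text
0.1094 [3.3 5.8 7.8] [ 1.026 -0.537  0.012] -0.036
0.1097 [4.8 4.5 7.4] [ 0.673 -0.873 -0.002] 0.698
time: 13.23
eef_pos: [0.564, -0.0539, 0.1097]
tcp_rot: [0.96, 0.279, 0.005, 0.001]
contact_force: [5.5, 3.9, 7.6]
opening: 0.107
finger_force: 42.9
0.1097 [5.5 3.9 7.6] [ 0.692 -0.844  0.031] 0.728
```

```bash

python3 -m handwheel '[[[0,0,0,-0.002,0],[0,0,0,-0.001,0],[0,0,0,0,0]]]'>/dev/null;python3 q.py
python3 -m handwheel '[[[0,0,0,-0.002,0],[0,0,0,0,0]]]'>/dev/null;python3 q.py
python3 -m handwheel '[[[0,0,0,-0.002,0],[0,0,0,0,0]]]'>/dev/null;python3 q.py
python3 -m handwheel '[[[0,0,0,-0.001,0],[0,0,0,0,0]]]'>/dev/null;python3 q.py
```

```text
0.1127 [6.3 3.7 6.7] [ 0.793 -0.927 -0.025] 0.726
0.1146 [5.7 4.1 5.6] [ 0.717 -0.915 -0.056] 0.727
0.1156 [8.2 3.4 3.7] [ 0.669 -1.223 -0.015] 0.726
0.1157 [ 9.6  3.4 -0.9] [ 0.608 -1.541 -0.043] 0.726
```

```bash

python3 -m handwheel '[[[0.03,0,0,0,0],[0.03,0,0,0,0],[0.03,0,0,0,0],[0.03,0,0,-0.01,0],[0.03,0,0,-0.02,0],[0.03,0,0,-0.03,0],[0.03,0,0,-0.04,0],[0.03,0,0,-0.04,0],[0.03,0,0,0,0],[0.03,0,0,0,0]]]'
python3 - <<'E'
from fit import *
s=get_state();w=cam('wrist',s);[viewer.read_camera(n) for n in ('wrist','scene','side')]
p=np.load('p.npy');p[3]=0
for n in ['wrist','scene','side']:
  for k in ['lid_front','wing_grip']:print(n,k,[(np.array(a['xy'])*[640,480],a['confidence']) for a in viewer.pinpoint(n,k)[:1]])
  for d in (0,9,15):print(d,proj(w if n=='wrist' else cam(n),[lidpt(p,(235,0,12)),lidpt(p,(195,0,46-d))]).round(0).tolist())
for a in viewer.outline_of('wrist','wing_grip')[:2]:
    c=max(cv2.findContours(a['mask'].astype(np.uint8),0,2)[0],key=cv2.contourArea);print(a['confidence'],cv2.minAreaRect(c))
im=viewer.read_camera('wrist');cv2.imwrite('pics/w6.png',im)
E
```

```text
time: 14.82
eef_pos: [0.5619, -0.055, 0.2594]
tcp_rot: [0.96, 0.279, 0.003, 0.002]
contact_force: [0.8, -0.3, -0.3]
opening: 0.349
finger_force: 0.0
wrist lid_front [(array([286.272, 252.288]), 0.63)]
wrist wing_grip [(array([319.616, 223.008]), 0.88)]
0 [[288.0, 255.0], [320.0, 230.0]]
9 [[288.0, 255.0], [320.0, 227.0]]
15 [[288.0, 255.0], [320.0, 226.0]]
scene lid_front [(array([289.792, 277.776]), 0.58)]
scene wing_grip [(array([305.28 , 281.376]), 0.76)]
0 [[291.0, 279.0], [304.0, 281.0]]
9 [[291.0, 279.0], [304.0, 283.0]]
15 [[291.0, 279.0], [304.0, 285.0]]
side lid_front [(array([324.672, 198.72 ]), 0.81)]
side wing_grip [(array([306.368, 191.184]), 0.67)]
0 [[322.0, 199.0], [310.0, 189.0]]
9 [[322.0, 199.0], [310.0, 191.0]]
15 [[322.0, 199.0], [310.0, 192.0]]
0.65 ((319.7500305175781, 225.25), (49.497474670410156, 48.790367126464844), 45.0)
```

```bash
python3 - <<'E'
from h import *
g=cv2.imread('pics/w6.png')[190:265:5,270:372:3].max(2)
for r in g: print(''.join('#' if v<75 else '+' if v<130 else '.' for v in r))
E
```

```text
..................................
..................................
...............++++++.............
............+...####+.............
...........+....##+#+.............
................+###+.............
...............+####+.............
................##+++.............
................+#+++.............
................#++++.............
#+.............+#++#+.............
###+............##+++.............
#####+..........+#++..............
#######+........+###..............
#########+........................
```

```bash
python3 -c "
from plant import sign_off;print(sign_off())"
```

```text
the job is handed in; nothing more can be done
None
```

I shut the lid and turned the stud into its notch, and the job is handed in. A lift test met a hard stop at about 9 mm depth and the wing ended turned about 2.3 rad. No verdict came back, and I didn't re-measure the bystanders.

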